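# Level the copper on the bench balance

### The job

The coppersmith wants the copper split into two equal lots: the large slug weighs as much as three of the small ones. Carry copper across from the low pan to the high pan of the bench balance so that both pans come to rest level, with all four copper slugs still lying on the pans; set copper down in the pan, do not drop it from a height.

Things in the scene. Friction and masses are not known exactly. Their poses are not given: they have to be found in the camera images.
- large_slug: The large copper slug, a cut length of round bar standing on end in one of the pans: 45 mm across, 48 mm tall, 684 g (three times a small one). Origin at the centre of its underside, z along its axis.
- small_slug_a: A small copper slug, a cut length of round bar standing on end in one of the pans: 30 mm across, 36 mm tall, 228 g. Origin at the centre of its underside, z along its axis. The three small slugs are alike: one shares the low pan with the large slug, the two others share the high pan.
- small_slug_b: A small copper slug, a cut length of round bar standing on end in one of the pans: 30 mm across, 36 mm tall, 228 g. Origin at the centre of its underside, z along its axis. The three small slugs are alike: one shares the low pan with the large slug, the two others share the high pan.
- small_slug_c: A small copper slug, a cut length of round bar standing on end in one of the pans: 30 mm across, 36 mm tall, 228 g. Origin at the centre of its underside, z along its axis. The three small slugs are alike: one shares the low pan with the large slug, the two others share the high pan.
- pan_a_mid (a point): Centre of the upper face of the flat floor of one pan of the balance: round, steel, floor 170 mm across, rim 7 mm above the floor and 186 mm across, z up. The two pan centres lie 280 mm apart, left and right of the balance's middle; either pan may be on either side.
- pan_b_mid (a point): The same point of the other, like pan. Pans stay horizontal and ride 20 mm up or down from level (floor 95 mm above the bench), one opposite to the other: the heavier load sinks to its stop, wherever in the pan it lies; equal loads settle level in 2 s. Pans move freely: as a load is released in the high pan, that pan sinks with it.
- balance: The bench balance's housing, fixed to the bench, a grey box 120 by 380 mm and 45 mm high (83 mm at the middle, between the pans). Origin on the bench under its centre; its y axis runs along the line of the two pans, its x axis away from the robot at yaw 0.
Mind the look-alikes: they are no part of the job. Leave any green, pink or turquoise look-alike of the small_slug_a alone.

How it is judged:
By the outcome, as a careful person would: the job done as asked, in the order asked, and still so for the second after the job is handed in, with the robot touching nothing.
It also fails if it takes over 43 s, if anything falls off the work surface, if the arm or the gripper's body presses on something with over 40 N, if the wrist force passes 120 N, or if a joint passes its speed limit or range.

### The arm

A 6-joint arm with a two-finger parallel gripper is mounted at the origin on the work surface. World frame = base frame: x ahead of the robot, y to its left, z up, the work surface at z = 0. Lengths are in m, angles in rad, forces in N, time in s.
With the tool pointing down it reaches from about 0.35 to 0.775 m from the base axis. Payload 7.3 kg.
Tool frame: the origin (TCP) lies at the very end of the fingers, on their centre line; the grasp point (between the pads) lies 19 mm behind it (robot.hold_point_z is the distance from the TCP to the grasp point, in m); z points along the fingers, y is the direction in which the jaws open and shut (so a half turn about z gives the same grasp; the last joint's range is limited). The gripper opens to 92 mm and grips with 3 to 60 N. Pads are 19 mm wide; open, the fingers measure 130 mm over their backs; the gripper's body (75 mm by 190 mm) begins 47 mm behind the grasp point.
Start: joints at [1.055, 0.342, 1.524, -0, 1.275, -0.146], TCP at [0.19, 0.49, 0.227] pointing down, gripper open.
Joint ranges: [-2.53, 2.53], [-0.77, 2.02], [0.04, 2.7], [-1, 4.14], [0.28, 2.66], [-3.11, 3.11]. Speed limits (rad/s): [2.57, 2.57, 3.14, 3.14, 3.14, 3.14].

### API

Orientations are given as [roll, pitch, yaw] about the fixed x, y, z axes, in that order (R = Rz(yaw) Ry(pitch) Rx(roll)).
In Python, from cell import monitor, viewer, robot gives the robot as it stands.
- The arm moves only by the tool move_arm, never from a script. Its argument "deltas" is a list of rows, each an object of numbers: "x", "y", "z": the shift along the tool's x, y, z in m; "wx", "wy", "wz": the turn, a rotation vector about the tool's x, y, z in degrees; "hand": the opening, from 0 (shut) to 1 (fully open). In form: [{"x": .., "y": .., "z": .., "wx": .., "wy": .., "wz": .., "hand": ..}, ...]. A call has 1 to 8 rows; each row is the pose to reach, as a shift and turn from the pose commanded when the call began, along the tool's axes at that moment; what a row does not reach only later rows make up. A row lasts 1/8 s, in which the tool goes at most 62.5 mm and 10.7 degrees, less where a joint would pass 70% of its speed; a pose out of reach is approached as far as the arm can. A call with a gripper value outside its range is refused whole. The fingers move at their own pace and stop on an object; "grip_force" is the grip in N (left out, the last holds). Time passes only in rows, so rows that repeat a pose let the fingers close. It gives the time, the measured TCP pose, the force and the opening at its end, in the units of the state.
- monitor.observe(): the state, without advancing time (a new reading comes with each control period).
- viewer.read_camera(name): name is "side" or "top" or "wrist"; returns the picture (480x640x3 uint8, red, green, blue); there is no depth.
- viewer.camera_params(name): a dict with "camera_matrix" (3x3 intrinsics, pixels), "R" (3x3) and "t" (3): a world point X has camera coordinates R X + t. Camera axes: x right, y down, z forward; pixel columns grow to the right and rows downward; lengths in m; the calibration is good to about 2 mm. A picture is of the moment at which its call begins: read the wrist's pose just before it. camera_params takes no time and is no camera call; for the wrist camera it gives the pose at the moment of the call.
- robot.hand_in(): hands the job in, once; it reports no verdict.
The state is a dict: "time": time; "qpos": joint angles; "qvel": joint speeds; "joint_efforts": joint torques, N m; "tool_pos": TCP position; "tool_rot": TCP orientation; "contact_force": force on the tool from outside, world axes, zero at the start; "torque": the same for the moment, N m; "opening": finger opening in m.
Only numpy, scipy, OpenCV 4.12 (cv2) and the standard library are available. Lean on these libraries where they do the work, as an engineer would, in place of code of your own. Each camera call takes 0.05 s, during which the arm holds its last target. There are 200 camera calls.

## Working session

There is one attempt and no reset: what is moved stays moved. The work goes in short steps, Python scripts to look and compute and a tool call to move; the robot and the scene stay as the last step left them, time stands still between calls to the robot, and variables do not carry over. Pictures are saved under pics/ and viewed, about 8 in all and at most 12, crops included, and the job is handed in when it is done.

Besides the shell and the picture viewer there is one more tool, called after ">>>" as a command line: name --argument value ..., lists and objects as JSON in quotes. move_arm: Moves the arm, as the interface text tells. Its arguments: {"type":"object","properties":{"deltas":{"type":"array","items":{"type":"object","properties":{"x":{"type":"number"},"y":{"type":"number"},"z":{"type":"number"},"wx":{"type":"number"},"wy":{"type":"number"},"wz":{"type":"number"},"hand":{"type":"number"}}}},"grip_force":{"type":"number"}},"required":["deltas"]}

```bash
mkdir -p pics; ls; python3 - <<'E'
from cell import monitor, viewer, robot
import cv2
s=monitor.observe();print(s)
for n in("top","side"):
    cv2.imwrite(f"pics/{n}0.png",viewer.read_camera(n)[:,:,::-1])
    print(n,viewer.camera_params(n))
E
```

```text
pics
{'time': 0.0, 'qpos': array([ 1.05499381e+00,  3.42735572e-01,  1.52500279e+00, -3.42931242e-05,
        1.27538909e+00, -1.46023014e-01]), 'qvel': array([-0.00070935, -0.00043856,  0.00034588, -0.00233248, -0.00120367,
        0.0006394 ]), 'joint_efforts': array([ 6.69018136e-04, -4.31241417e+01, -2.44221425e+01,  7.16616260e-02,
        5.60111634e-02, -1.00528064e-04]), 'tool_pos': array([0.18954141, 0.48916242, 0.22604326]), 'tool_rot': array([-3.14006941e+00, -1.90877850e-04,  2.77182302e+00]), 'contact_force': array([-0.58310905,  0.23803106, -0.01225939]), 'torque': array([-0.04130111, -0.00612652, -0.03382337]), 'opening': 0.09152350293593445}
top {'camera_matrix': array([[611.33631534,   0.        , 316.38576579],
       [  0.        , 611.33631534, 251.70870164],
       [  0.        ,   0.        ,   1.        ]]), 'R': array([[ 0.01529243, -0.99987816, -0.00313184],
       [-0.98698508, -0.01459362, -0.16014827],
       [ 0.16008306,  0.00554014, -0.987088  ]]), 't': array([-0.00480317,  0.54144894,  0.93995247])}
side {'camera_matrix': array([[583.13439199,   0.        , 316.91114262],
       [  0.        , 583.13439199, 250.97197048],
       [  0.        ,   0.        ,   1.        ]]), 'R': array([[ 0.79707856, -0.60386582,  0.00344208],
       [-0.41284189, -0.54907685, -0.72668851],
       [ 0.44071232,  0.57780679, -0.68695849]]), 't': array([-0.42665157,  0.2858974 ,  0.79961426])}
```

View pics/top0.png

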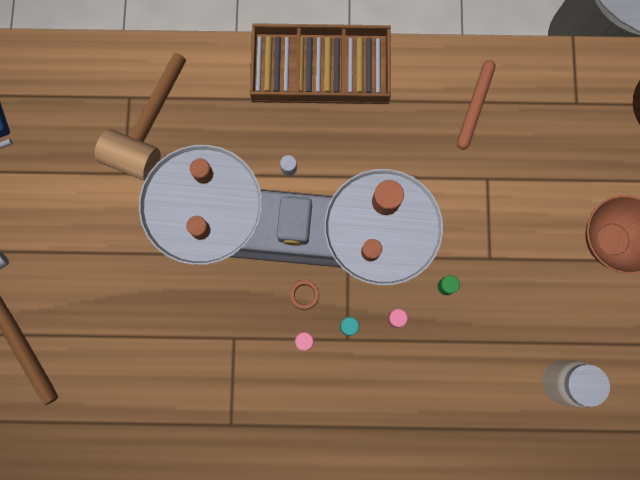

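View pics/side0.png

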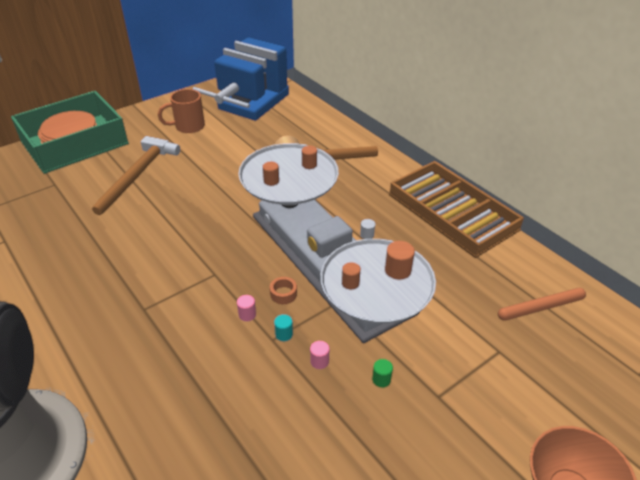

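```bash
cat > h.py <<'E'
import numpy as np, cv2
from cell import monitor, viewer, robot
def ray(n,u,v,z,p=None):
    p=p or viewer.camera_params(n);K,R,t=p["camera_matrix"],p["R"],p["t"]
    c=-R.T@t; d=R.T@np.linalg.solve(K,[u,v,1.]); return c+d*(z-c[2])/d[2]
def blobs(img,lo=(3,90,60),hi=(12,255,255),amin=100,amax=3000):
    m=cv2.inRange(cv2.cvtColor(img,cv2.COLOR_RGB2HSV),lo,hi)
    n,l,st,ce=cv2.connectedComponentsWithStats(m); return [(st[i],ce[i]) for i in range(1,n) if amin<st[i][4]<amax],l
E
python3 - <<'E'
from h import *
im=cv2.cvtColor(cv2.imread("pics/top0.png"),cv2.COLOR_BGR2RGB)
hsv=cv2.cvtColor(im,cv2.COLOR_RGB2HSV)
for u,v in((372,246),(372,256),(388,192),(200,168),(197,223),(480,330),(150,60)):print(hsv[v,u])
for n in("top","side"):
    im=cv2.cvtColor(cv2.imread(f"pics/{n}0.png"),cv2.COLOR_BGR2RGB)
    for s,c in blobs(im,(5,130,60),(9,255,255))[0]: print(n,s,c.round(1))
# eye estimates of pan rim ellipse centres, rim height = floor+7mm
print("low pan",ray("top",384,227,.082),"diam",ray("top",326,227,.082)[1]-ray("top",442,227,.082)[1])
print("high pan",ray("top",200.5,205,.122),"diam",ray("top",140,205,.122)[1]-ray("top",261,205,.122)[1])
print("large top",ray("top",389,194,.123))
E
```

```text
[  8 133 163]
[  9 133 159]
[  9 133 167]
[  9 135 163]
[  8 135 161]
[ 14 116 127]
[ 14 118 164]
top [ 457   61   38   88 1054] [475.6 104.5]
top [190 160  20  23 324] [199.5 169.8]
top [372 181  31  34 776] [387.2 197.2]
top [187 217  20  22 320] [196.5 226.7]
top [362 240  19  21 307] [371.  249.9]
top [290 280  29  29 306] [303.9 294.3]
side [303 147  13  21 116] [309.4 156.7]
low pan [ 0.57571085 -0.10140658  0.082     ] diam 0.180294664394907
high pan [0.59708322 0.17762343 0.122     ] diam 0.18141221196981272
large top [ 0.61787006 -0.10465794  0.123     ]
```

```bash
python3 - <<'E'
from h import *
print("lowsmall",ray("top",372,250,.093),"large",ray("top",387.5,197.5,.099))
print("hi",ray("top",200,171,.133),ray("top",197,227.5,.133))
p=viewer.camera_params("wrist");s=monitor.observe()
from scipy.spatial.transform import Rotation as Ro
T=Ro.from_euler("xyz",s["tool_rot"]).as_matrix()
print("tool axes\n",T.round(3)); c=-p["R"].T@p["t"]; print("cam in tool",T.T@(c-s["tool_pos"]),"\n",(p["R"]@T).round(2))
E
```

```text
lowsmall [ 0.53735271 -0.08182905  0.093     ] large [ 0.61859076 -0.10509105  0.099     ]
hi [0.64651286 0.17853452 0.133     ] [0.56044609 0.1790094  0.133     ]
tool axes
 [[-0.932  0.361 -0.001]
 [ 0.361  0.932 -0.001]
 [ 0.    -0.001 -1.   ]]
cam in tool [ 0.0688895  -0.00022079 -0.15711526] 
 [[ 0.    1.   -0.  ]
 [-0.97  0.   -0.26]
 [-0.26  0.    0.97]]
```

>>> move_arm --deltas '[{"x": -0.03,"y": -0.022,"z": -0.01,"wz": -3,"hand": 0.6},{"x": -0.07,"y": -0.055,"z": -0.02,"wz": -8,"hand": 0.6},{"x": -0.115,"y": -0.09,"z": -0.02,"wz": -13,"hand": 0.6},{"x": -0.16,"y": -0.125,"z": -0.02,"wz": -18,"hand": 0.6},{"x": -0.205,"y": -0.16,"z": -0.02,"wz": -21.2,"hand": 0.6},{"x": -0.25,"y": -0.195,"z": -0.02,"wz": -21.2,"hand": 0.6},{"x": -0.295,"y": -0.23,"z": -0.02,"wz": -21.2,"hand": 0.6},{"x": -0.34,"y": -0.265,"z": -0.02,"wz": -21.2,"hand": 0.6}]'

```text
schema error: expected keys x, y, z, wx, wy, wz, hand
```

>>> move_arm --deltas '[{"x": -0.03,"y": -0.022,"z": -0.01,"wx": 0,"wy": 0,"wz": -3,"hand": 0.6},{"x": -0.07,"y": -0.055,"z": -0.02,"wx": 0,"wy": 0,"wz": -8,"hand": 0.6},{"x": -0.115,"y": -0.09,"z": -0.02,"wx": 0,"wy": 0,"wz": -13,"hand": 0.6},{"x": -0.16,"y": -0.125,"z": -0.02,"wx": 0,"wy": 0,"wz": -18,"hand": 0.6},{"x": -0.205,"y": -0.16,"z": -0.02,"wx": 0,"wy": 0,"wz": -21.2,"hand": 0.6},{"x": -0.25,"y": -0.195,"z": -0.02,"wx": 0,"wy": 0,"wz": -21.2,"hand": 0.6},{"x": -0.295,"y": -0.23,"z": -0.02,"wx": 0,"wy": 0,"wz": -21.2,"hand": 0.6},{"x": -0.34,"y": -0.265,"z": -0.02,"wx": 0,"wy": 0,"wz": -21.2,"hand": 0.6}]'

```text
time: 1.1
tool_pos: [0.4115, 0.1178, 0.2466]
tool_rot: [3.141, -0.0, -3.141]
contact_force: [0.9, 0.3, 0.1]
opening: 0.0548
```

>>> move_arm --deltas '[{"x": -0.025,"y": -0.04,"z": 0,"wx": 0,"wy": 0,"wz": 0,"hand": 0.6},{"x": -0.052,"y": -0.083,"z": 0,"wx": 0,"wy": 0,"wz": 0,"hand": 0.6},{"x": -0.08,"y": -0.126,"z": 0,"wx": 0,"wy": 0,"wz": 0,"hand": 0.6},{"x": -0.106,"y": -0.168,"z": 0,"wx": 0,"wy": 0,"wz": 0,"hand": 0.6},{"x": -0.121,"y": -0.192,"z": 0,"wx": 0,"wy": 0,"wz": 0,"hand": 0.6},{"x": -0.126,"y": -0.2,"z": 0,"wx": 0,"wy": 0,"wz": 0,"hand": 0.6},{"x": -0.126,"y": -0.2,"z": 0,"wx": 0,"wy": 0,"wz": 0,"hand": 0.6}]'

```text
time: 1.98
tool_pos: [0.5367, -0.0801, 0.2463]
tool_rot: [3.141, -0.001, 3.141]
contact_force: [0.3, 1.0, -0.0]
opening: 0.0555
```

```bash
python3 - <<'E'
from h import *
s=monitor.observe();p=viewer.camera_params("wrist");im=viewer.read_camera("wrist");print(s["tool_pos"],s["tool_rot"],s["opening"])
cv2.imwrite("pics/w1.png",im[:,:,::-1])
for st,c in blobs(im,(4,110,50),(10,255,255),400,60000)[0]: print(st,c.round(1),ray("wrist",*c,.093,p).round(4))
E
```

```text
[ 0.53667485 -0.08009524  0.24631358] [ 3.14090769e+00 -9.94076873e-04  3.14147772e+00] 0.05551754470860144
[272 291  49  26 549] [296.3 303.6] [ 0.6057 -0.1057  0.093 ]
```

View pics/w1.png

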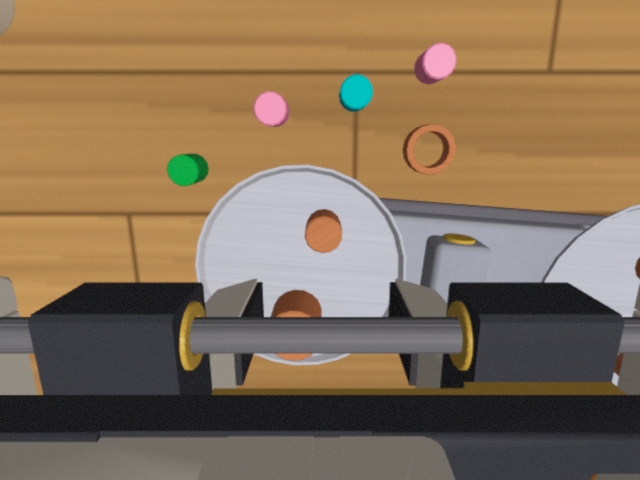

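The wrist picture shows the low pan with the small slug, its silhouette centred at about (323, 231). The large slug is at (297, 320), partly hidden by the gripper. I'll measure the small slug.

```bash
python3 - <<'E'
from h import *
im=cv2.cvtColor(cv2.imread("pics/w1.png"),cv2.COLOR_BGR2RGB)
m=cv2.inRange(cv2.cvtColor(im,cv2.COLOR_RGB2HSV),(3,120,50),(14,255,255))[200:262,290:360]
v,u=np.nonzero(m);x0,x1,y0,y1=u.min()+290,u.max()+291,v.min()+200,v.max()+201;print(x0,x1,y0,y1)
print(ray("wrist",(x0+x1)/2,(y0+y1)/2,.093), monitor.observe()["tool_pos"])
print("width",ray("wrist",x0,231,.093)-ray("wrist",x1,231,.093))
E
```

```text
306 342 210 252
[ 0.54119904 -0.08114178  0.093     ] [ 0.53648518 -0.07956956  0.24649146]
width [ 2.42683195e-05 -2.95979363e-02  0.00000000e+00]
```

>>> move_arm --deltas '[{"x": -0.003,"y": -0.0015,"z": 0.025,"wx": 0,"wy": 0,"wz": 0,"hand": 0.6},{"x": -0.003,"y": -0.0015,"z": 0.06,"wx": 0,"wy": 0,"wz": 0,"hand": 0.6},{"x": -0.003,"y": -0.0015,"z": 0.095,"wx": 0,"wy": 0,"wz": 0,"hand": 0.6},{"x": -0.003,"y": -0.0015,"z": 0.125,"wx": 0,"wy": 0,"wz": 0,"hand": 0.6},{"x": -0.003,"y": -0.0015,"z": 0.145,"wx": 0,"wy": 0,"wz": 0,"hand": 0.6},{"x": -0.003,"y": -0.0015,"z": 0.16,"wx": 0,"wy": 0,"wz": 0,"hand": 0.6},{"x": -0.003,"y": -0.0015,"z": 0.167,"wx": 0,"wy": 0,"wz": 0,"hand": 0.6},{"x": -0.003,"y": -0.0015,"z": 0.167,"wx": 0,"wy": 0,"wz": 0,"hand": 0.6}]'

```text
time: 3.02
tool_pos: [0.54, -0.0816, 0.0798]
tool_rot: [3.141, 0.0, -3.141]
contact_force: [0.0, 0.7, 0.6]
opening: 0.0553
```

>>> move_arm --deltas '[{"x": 0,"y": 0,"z": 0,"wx": 0,"wy": 0,"wz": 0,"hand": 0.2},{"x": 0,"y": 0,"z": 0,"wx": 0,"wy": 0,"wz": 0,"hand": 0.2},{"x": 0,"y": 0,"z": 0,"wx": 0,"wy": 0,"wz": 0,"hand": 0.2},{"x": 0,"y": 0,"z": 0,"wx": 0,"wy": 0,"wz": 0,"hand": 0.2},{"x": 0,"y": 0,"z": 0,"wx": 0,"wy": 0,"wz": 0,"hand": 0.2}]' --grip_force 20

```text
time: 3.65
tool_pos: [0.5402, -0.082, 0.0801]
tool_rot: [-3.141, 0.001, -3.141]
contact_force: [-0.4, 0.5, 3.5]
opening: 0.0295
```

>>> move_arm --deltas '[{"x": 0,"y": 0,"z": -0.01,"wx": 0,"wy": 0,"wz": 0,"hand": 0.2},{"x": 0,"y": 0,"z": -0.03,"wx": 0,"wy": 0,"wz": 0,"hand": 0.2},{"x": 0,"y": 0,"z": -0.06,"wx": 0,"wy": 0,"wz": 0,"hand": 0.2},{"x": 0,"y": 0,"z": -0.09,"wx": 0,"wy": 0,"wz": 0,"hand": 0.2},{"x": 0,"y": 0.01,"z": -0.11,"wx": 0,"wy": 0,"wz": 0,"hand": 0.2},{"x": -0.01,"y": 0.035,"z": -0.12,"wx": 0,"wy": 0,"wz": 0,"hand": 0.2},{"x": -0.02,"y": 0.07,"z": -0.12,"wx": 0,"wy": 0,"wz": 0,"hand": 0.2},{"x": -0.03,"y": 0.11,"z": -0.12,"wx": 0,"wy": 0,"wz": 0,"hand": 0.2}]'

```text
time: 4.65
tool_pos: [0.57, 0.0289, 0.2]
tool_rot: [3.142, -0.0, 3.141]
contact_force: [0.0, 0.0, -2.1]
opening: 0.0294
```

>>> move_arm --deltas '[{"x": -0.01,"y": 0.04,"z": 0,"wx": 0,"wy": 0,"wz": 0,"hand": 0.2},{"x": -0.02,"y": 0.075,"z": 0,"wx": 0,"wy": 0,"wz": 0,"hand": 0.2},{"x": -0.028,"y": 0.1,"z": 0,"wx": 0,"wy": 0,"wz": 0,"hand": 0.2},{"x": -0.032,"y": 0.115,"z": 0,"wx": 0,"wy": 0,"wz": 0,"hand": 0.2},{"x": -0.033,"y": 0.12,"z": 0,"wx": 0,"wy": 0,"wz": 0,"hand": 0.2},{"x": -0.033,"y": 0.12,"z": 0,"wx": 0,"wy": 0,"wz": 0,"hand": 0.2},{"x": -0.033,"y": 0.12,"z": 0,"wx": 0,"wy": 0,"wz": 0,"hand": 0.2}]'

```text
time: 5.52
tool_pos: [0.6029, 0.1471, 0.1998]
tool_rot: [-3.141, -0.0, 3.141]
contact_force: [-0.2, -0.2, -2.9]
opening: 0.0296
```

```bash
python3 - <<'E'
from h import *
s=monitor.observe();print(s["tool_pos"],s["contact_force"],s["opening"])
for n in("side","wrist"):cv2.imwrite(f"pics/{n}2.png",viewer.read_camera(n)[:,:,::-1])
a=cv2.imread("pics/side2.png")[100:400,180:480];b=cv2.imread("pics/wrist2.png")
cv2.imwrite("pics/c2.png",np.hstack([cv2.resize(a,(400,400)),cv2.resize(b,(400,300),interpolation=cv2.INTER_AREA) if 0 else cv2.copyMakeBorder(cv2.resize(b,(400,300)),0,100,0,0,cv2.BORDER_CONSTANT)]))
E
```

```text
[0.60288703 0.14713544 0.19978563] [-0.1676936  -0.15473693 -2.85922731] 0.02956972410604388
```

View pics/c2.png

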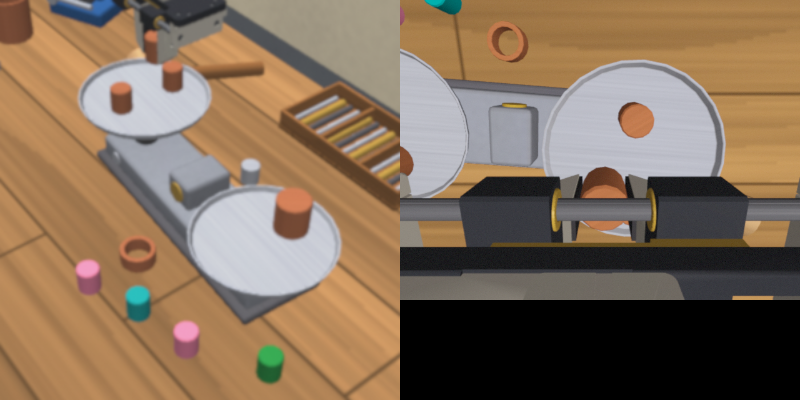

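The side crop shows the slug held above the high pan, with the two other slugs beside it. The low pan now holds only the large slug. Next I'll lower it.

>>> move_arm --deltas '[{"x": 0,"y": 0,"z": 0.015,"wx": 0,"wy": 0,"wz": 0,"hand": 0.2},{"x": 0,"y": 0,"z": 0.035,"wx": 0,"wy": 0,"wz": 0,"hand": 0.2},{"x": 0,"y": 0,"z": 0.053,"wx": 0,"wy": 0,"wz": 0,"hand": 0.2},{"x": 0,"y": 0,"z": 0.066,"wx": 0,"wy": 0,"wz": 0,"hand": 0.2},{"x": 0,"y": 0,"z": 0.073,"wx": 0,"wy": 0,"wz": 0,"hand": 0.2},{"x": 0,"y": 0,"z": 0.077,"wx": 0,"wy": 0,"wz": 0,"hand": 0.2},{"x": 0,"y": 0,"z": 0.077,"wx": 0,"wy": 0,"wz": 0,"hand": 0.2}]'

```text
time: 6.5
tool_pos: [0.6031, 0.1481, 0.1228]
tool_rot: [3.141, 0.0, -3.141]
contact_force: [-0.6, -0.7, -2.1]
opening: 0.0295
```

>>> move_arm --deltas '[{"x": 0,"y": 0,"z": 0.002,"wx": 0,"wy": 0,"wz": 0,"hand": 0.2},{"x": 0,"y": 0,"z": 0.0035,"wx": 0,"wy": 0,"wz": 0,"hand": 0.2},{"x": 0,"y": 0,"z": 0.0045,"wx": 0,"wy": 0,"wz": 0,"hand": 0.2},{"x": 0,"y": 0,"z": 0.0045,"wx": 0,"wy": 0,"wz": 0,"hand": 0.2}]'

```text
time: 7.0
tool_pos: [0.6031, 0.1482, 0.1184]
tool_rot: [3.141, 0.001, -3.141]
contact_force: [0.9, 1.1, -0.4]
opening: 0.0293
```

The force reading dropped from about -2.1 N to -0.4 N, so the slug is resting on the pan. I'll release it.

>>> move_arm --deltas '[{"x": 0,"y": 0,"z": 0,"wx": 0,"wy": 0,"wz": 0,"hand": 0.36},{"x": 0,"y": 0,"z": 0,"wx": 0,"wy": 0,"wz": 0,"hand": 0.42},{"x": 0,"y": 0,"z": 0,"wx": 0,"wy": 0,"wz": 0,"hand": 0.5},{"x": 0,"y": 0,"z": 0,"wx": 0,"wy": 0,"wz": 0,"hand": 0.5},{"x": 0,"y": 0,"z": 0,"wx": 0,"wy": 0,"wz": 0,"hand": 0.5},{"x": 0,"y": 0,"z": 0,"wx": 0,"wy": 0,"wz": 0,"hand": 0.5},{"x": 0,"y": 0,"z": 0,"wx": 0,"wy": 0,"wz": 0,"hand": 0.5},{"x": 0,"y": 0,"z": 0,"wx": 0,"wy": 0,"wz": 0,"hand": 0.5}]'

```text
time: 8.0
tool_pos: [0.603, 0.1481, 0.1182]
tool_rot: [3.142, 0.0, -3.141]
contact_force: [-0.3, 0.0, 0.1]
opening: 0.0459
```

>>> move_arm --deltas '[{"x": 0,"y": 0,"z": -0.01,"wx": 0,"wy": 0,"wz": 0,"hand": 0.5},{"x": 0,"y": 0,"z": -0.03,"wx": 0,"wy": 0,"wz": 0,"hand": 0.5},{"x": 0,"y": 0,"z": -0.06,"wx": 0,"wy": 0,"wz": 0,"hand": 0.5},{"x": 0,"y": 0,"z": -0.09,"wx": 0,"wy": 0,"wz": 0,"hand": 0.5},{"x": 0.02,"y": 0.02,"z": -0.12,"wx": 0,"wy": 0,"wz": 0,"hand": 0.5},{"x": 0.05,"y": 0.05,"z": -0.13,"wx": 0,"wy": 0,"wz": 0,"hand": 0.5},{"x": 0.09,"y": 0.09,"z": -0.13,"wx": 0,"wy": 0,"wz": 0,"hand": 0.5},{"x": 0.13,"y": 0.13,"z": -0.13,"wx": 0,"wy": 0,"wz": 0,"hand": 0.5}]'

```text
time: 9.0
tool_pos: [0.4718, 0.279, 0.2493]
tool_rot: [3.141, 0.001, 3.141]
contact_force: [-0.2, 0.6, -0.4]
opening: 0.0462
```

>>> move_arm --deltas '[{"x": 0.04,"y": 0.04,"z": 0,"wx": 0,"wy": 0,"wz": 0,"hand": 0.5},{"x": 0.08,"y": 0.08,"z": 0,"wx": 0,"wy": 0,"wz": 0,"hand": 0.5},{"x": 0.11,"y": 0.11,"z": 0,"wx": 0,"wy": 0,"wz": 0,"hand": 0.5},{"x": 0.12,"y": 0.12,"z": 0,"wx": 0,"wy": 0,"wz": 0,"hand": 0.5},{"x": 0.12,"y": 0.12,"z": 0,"wx": 0,"wy": 0,"wz": 0,"hand": 0.5},{"x": 0.12,"y": 0.12,"z": 0,"wx": 0,"wy": 0,"wz": 0,"hand": 0.5},{"x": 0.12,"y": 0.12,"z": 0,"wx": 0,"wy": 0,"wz": 0,"hand": 0.5},{"x": 0.12,"y": 0.12,"z": 0,"wx": 0,"wy": 0,"wz": 0,"hand": 0.5}]'

```text
time: 10.0
tool_pos: [0.3536, 0.3975, 0.2482]
tool_rot: [-3.141, -0.0, 3.14]
contact_force: [-0.3, 0.3, -0.2]
opening: 0.0456
```

```bash
python3 - <<'E'
from h import *
s=monitor.observe();print(s["time"],s["tool_pos"],s["contact_force"])
for n in("side","top"):cv2.imwrite(f"pics/{n}3.png",viewer.read_camera(n)[:,:,::-1])
a=cv2.imread("pics/side3.png")[100:400,180:480];b=cv2.imread("pics/top3.png")[100:400,120:460]
cv2.imwrite("pics/c3.png",np.hstack([cv2.resize(a,(400,400)),cv2.resize(b,(400,400))]))
E
```

```text
10.0 [0.35360321 0.39745773 0.2481661 ] [-0.27893959  0.26284987 -0.21175078]
```

View pics/c3.png

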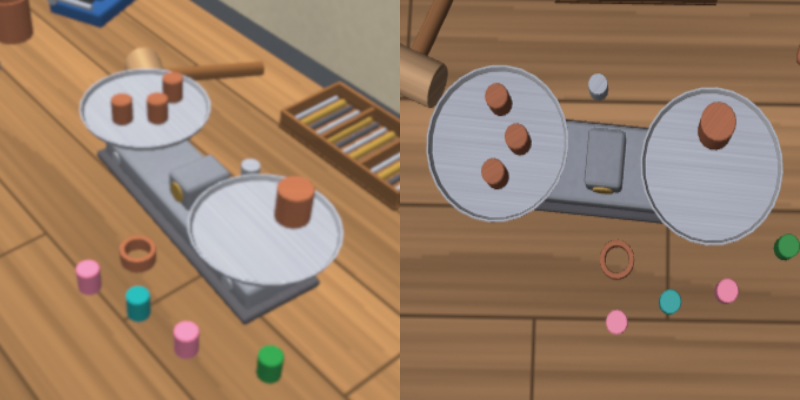

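The picture shows three small slugs standing in the left pan and the large one alone in the right, both pans apparently near level. I'll wait another second, then triangulate the heights from the two views.

>>> move_arm --deltas '[{"x": 0,"y": 0,"z": 0,"wx": 0,"wy": 0,"wz": 0,"hand": 0.5},{"x": 0,"y": 0,"z": 0,"wx": 0,"wy": 0,"wz": 0,"hand": 0.5},{"x": 0,"y": 0,"z": 0,"wx": 0,"wy": 0,"wz": 0,"hand": 0.5},{"x": 0,"y": 0,"z": 0,"wx": 0,"wy": 0,"wz": 0,"hand": 0.5},{"x": 0,"y": 0,"z": 0,"wx": 0,"wy": 0,"wz": 0,"hand": 0.5},{"x": 0,"y": 0,"z": 0,"wx": 0,"wy": 0,"wz": 0,"hand": 0.5},{"x": 0,"y": 0,"z": 0,"wx": 0,"wy": 0,"wz": 0,"hand": 0.5},{"x": 0,"y": 0,"z": 0,"wx": 0,"wy": 0,"wz": 0,"hand": 0.5}]'

```text
time: 11.1
tool_pos: [0.3529, 0.398, 0.2482]
tool_rot: [3.142, 0.0, -3.141]
contact_force: [0.1, 0.1, 0.7]
opening: 0.046
```

```bash
python3 - <<'E'
from h import *
def pts(n,im,f):
    x=[(s[0]+s[2]/2,s[1]+s[3]/2) for s,c in blobs(im,(2,125,40),(10,255,255),150)[0]]
    return [p for p in x if f(*p)]
im={n:viewer.read_camera(n) for n in("top","side")}
for n,o in (("top",cv2.imread("pics/top3.png")),("side",cv2.imread("pics/side3.png"))): print(n,"change 1 s",np.abs(im[n][:,:,::-1].astype(int)-o).max(2)[120:330,200:440].mean())
T=pts("top",im["top"],lambda u,v:130<u<450 and 140<v<270);S=pts("side",im["side"],lambda u,v:240<u<440 and 140<v<300)
print(T,S)
P=[(lambda p:p["camera_matrix"]@np.c_[p["R"],p["t"]])(viewer.camera_params(n)) for n in("top","side")]
for t in T:
    for s in S:
        X=cv2.triangulatePoints(P[0],P[1],np.array(t,float),np.array(s,float)).ravel();X=X[:3]/X[3]
        r=P[1]@np.r_[X,1];e=np.hypot(*(r[:2]/r[2]-s))
        if e<3:print(X.round(4),"err",e.round(1))
E
```

```text
top change 1 s 0.6884523809523809
side change 1 s 0.6365079365079365
[(np.float64(203.5), np.float64(175.0)), (np.float64(389.5), np.float64(194.5)), (np.float64(220.0), np.float64(204.5)), (np.float64(200.0), np.float64(231.0))] [(np.float64(303.5), np.float64(173.0)), (np.float64(271.0), np.float64(182.0)), (np.float64(401.5), np.float64(251.5)), (np.float64(283.0), np.float64(291.0))]
[0.6469 0.1824 0.0963] err 2.6
[ 0.6198 -0.1069  0.1202] err 1.5
[0.5606 0.1771 0.1149] err 1.2
[ 0.6362  0.2631 -0.3018] err 1.7
```

```bash
python3 -c "
from cell import robot
print(robot.hand_in())"
```

```text
the job is handed in; nothing more can be done
None
```

I moved the small slug from the low pan to the high pan, setting it down gently before letting go, then backed the arm clear and handed the job in at about 11 s. One pan now holds the large slug and the other the three small ones.

- **Level:** triangulating from the top and side cameras puts the pan floors at about 96 mm (large slug's pan) and 97 mm (small slugs' pan). The nominal level is 95 mm.
- **At rest:** pictures 1 s apart were the same apart from camera noise.
- **Slugs:** all four stood upright on the pans in the last picture I viewed.
- **Check that disagreed:** the triangulated height for another small slug came out about 20 mm too low. Two slugs overlap in the side view and were picked up as one blob, so I disregarded it. The floor height of that pan therefore rests on one slug only.

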